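# Load a sample rack through the sampler's one-way gate

## Robot

A 6-joint arm with a two-finger parallel gripper is mounted at the origin on a cart in front of the work surface, level with it; the furniture and walls round the work are solid. World frame = base frame: x ahead of the robot, y to its left, z up, the work surface at z = 0. Lengths are in m, angles in rad, forces in N, time in s.
With the tool pointing down it reaches from about 0.3 to 0.85 m from the base axis. Payload 4.2 kg.
Tool frame: the origin (TCP) lies between the finger pads; the fingertips stand 14 mm ahead of it and the grasp point (between the pads) lies 5 mm behind it; z points along the fingers, y is the line along which they close (so a half turn about z gives the same grasp; the last joint's range is limited). The gripper opens to 91 mm and grips with 3 to 60 N. Pads are 32 mm wide; open, the fingers measure 118 mm over their backs; the gripper's body (76 mm by 178 mm) begins 60 mm behind the grasp point.
Start: joints at [-1.235, 0.32, 1.565, -0, 1.257, -0.02], TCP at [0.2, -0.539, 0.228] pointing down, gripper open.
Joint ranges: [-3.11, 3.11], [-0.84, 2.01], [0.21, 2.61], [-1.34, 4.49], [0.05, 2.63], [-2.56, 2.56]. Speed limits (rad/s): [2.57, 2.57, 3.14, 3.14, 3.14, 3.14].

## Interface

Orientations are given as a rotation vector (axis times angle).
In Python, from bench import monitor, grab_frame, job gives the robot as it stands.
- The arm moves only by the shell command python3 -m jog 'ROWS' [FORCE]. ROWS is JSON, a list of rows, each a list of 7 numbers: the shift along the tool's x, y, z scaled (see below), then the turn, a rotation vector about the tool's x, y, z scaled (see below), then the closure, from 0 (fully open) to 1 (shut). In form: [[x, y, z, rx, ry, rz, fingers], ...]. A call has 1 to 20 rows; each row shifts and turns the commanded pose from where the row before left it, along the tool's axes as they then stand; what a row does not reach is not made up. The controller multiplies each number of a shift by 2.5 cm and each number of a turn by 0.08 rad. A row lasts 1/8 s, in which the tool goes at most 62.5 mm and 10.7 degrees, less where a joint would pass 70% of its speed; a pose out of reach is approached as far as the arm can. A call with a number of a shift or a turn outside -1 to 1 is refused whole. A call with a gripper value outside its range is refused whole. The fingers move at their own pace and stop on an object; FORCE is the grip in N (left out, the last holds). Time passes only in rows, so rows that do not move let the fingers close. It gives the time, the measured TCP pose, the force, the opening and the grip force at its end, in the units of the state.
- monitor.get_state(): the state, without advancing time (a new reading comes with each control period).
- grab_frame(name): name is "scene" or "top" or "wrist"; returns a dict with "color" (480x640x3 uint8, blue, green, red), "K" (3x3 intrinsics, pixels), "T" (4x4, takes a point from camera to world coordinates); the wrist camera has in their place "hand_eye" (4x4, takes a point from camera to tool coordinates, whose origin is the TCP and whose axes are the flange's). Camera axes: x right, y up, looking along -z (the intrinsics and any distortion apply to the point x, -y, -z); pixel columns grow to the right and rows downward; lengths in m; the calibration is good to about 2 mm. A picture is of the moment at which its call begins: read the wrist's pose just before it. There is no depth.
- job.close_job(): hands the job in; it is judged then, once.
The state is a dict: "time": time; "q": joint angles; "joint_velocities": joint speeds; "effort": joint torques, N m; "position": TCP position; "orientation": TCP orientation; "force": force on the tool from outside, world axes, zero at the start; "moment": the same for the moment, N m; "opening": opening from 0.0 (shut) to 1.0 (fully open); "finger_force": force on a finger pad.
Only numpy, scipy, OpenCV 4.12 (cv2) and the standard library are available. Lean on these libraries where they do the work, as an engineer would, in place of code of your own. Each camera call takes 0.05 s, during which the arm holds its last target. There are 200 camera calls.

## Task

Take the empty rack out of the sampler's loading lane and stand it upright on the bare bench; then take the rack with five tubes from the tray by its middle, set it down in the lane before the closed gate and let go. Take it again by its rear end and push it along the lane floor through the sprung gate, until its rear end is so far inside that the gate springs fully shut behind it; let go and leave the other two racks and the bottles and glassware where they stand.

Things in the scene. Friction and masses are not known exactly. Their poses are not given: they have to be found in the camera images.
- sampler: Fixed white bench sampler with a lane for one rack. Origin on the worktop under the gate line's middle; x runs along the lane into the machine, y left, z up. Lane floor 20 mm above the worktop; it begins as a 92 mm wide tongue at x = -194 mm, open at the near end; the base widens to 170 mm from x = -30 mm on. A white housing (x = 192 to 270 mm, about 200 mm high) ends the lane.
- lane_mouth (a point): Start of the flared mouth, on the lane floor at x = -86, y = 0 mm of the sampler (same axes). The left guide's inner face is at y = +16 mm from x = -190 mm on; the right guide (inner face y = -16 mm) starts at x = -50 mm, and its flare opens to y = -32 mm here. The guides are 18 mm high and 5 mm thick; the gate's stop lug on the right guide at x = -9 mm is 22 mm high.
- gate_line (a point): Middle of the gate line on the lane floor: x = 0, y = 0, z = 20 mm of the sampler; same axes as the sampler.
- cover_edge (a point): Middle of the front edge of the clear cover's roof: x = 75 mm, y = 0, z = 116 mm of the sampler (same axes). The cover (86 mm wide, top 120 mm above the worktop, 96 mm clear above the lane floor) runs from here to the housing; before it the lane is open on top. A black sensor block, 42 mm above the worktop, stands at x = 45, y = -30 mm of the sampler.
- gate (a joint): Sprung one-way gate leaf in the lane: dark steel, 36 mm long, 2 to 24 mm above the lane floor, on an upright pin at x = 0, y = +21.5 mm of the sampler. 0 = shut across the lane. It swings only inwards (+x), up to 1.5 rad, under a push of 0.5 to 2 N, trails along the rack's side, and springs shut once the rack's rear end is over 34 mm past the gate line; it then blocks the way back.
- rack_full: The rack to be loaded: grey plastic, 124 mm long (x), 26 mm wide (y), 58 mm high, with five capped tubes fixed in it (0, 22 and 44 mm either side of the middle) whose caps reach 92 mm above its underside and are 19 mm wide. Origin at the centre of its underside, z up; its two ends are alike. About 0.21 kg. Starts in one of the tray's three slots.
- rack_empty: Sample rack of the same body as rack_full (124 x 26 x 58 mm grey plastic, origin at the centre of its underside, x along its length), with no tubes, about 0.12 kg. Starts in the sampler's loading lane in front of the gate. Bare bench to stand it on: world x 0.32 to 0.54, y -0.20 to 0.36 m, wherever the sampler, tray and bottles leave room; a rotary evaporator stands beyond on the left.
- rack_three: Sample rack of the same body as rack_full (124 x 26 x 58 mm grey plastic, origin at the centre of its underside, x along its length), with three tubes (both ends and middle). Stands in another tray slot; leave it.
- rack_two: Sample rack of the same body as rack_full (124 x 26 x 58 mm grey plastic, origin at the centre of its underside, x along its length), with two tubes side by side. Stands in another tray slot; leave it.
- rack_tray: Fixed grey tray, 142 mm (x) x 212 mm (y), floor 6 mm thick; origin at the centre of its underside. Racks stand on its floor in three slots along x, at y = -74, 0 and +74 mm. End blocks, 44 to 71 mm either side of the middle in x and 68 mm high, enclose the racks' ends (slots 32 mm wide): a rack can be gripped only at its middle and is free when lifted straight up 70 mm.
- dropper_bottle: Amber bottle with black cap, 35 mm wide, 83 mm high, standing beside the sampler; origin at the centre of its underside. Leave it.
- flask: Glass conical flask, 64 mm wide, 108 mm high, standing to the left of the loading tongue; origin at the centre of its underside. Leave it.
- white_bottle: White plastic bottle with screw cap, 64 mm wide, 131 mm high, standing to the right of the loading tongue; origin at the centre of its underside. Leave it.
- beaker: Glass beaker, 55 mm wide, 68 mm high, standing behind the tray; origin at the centre of its underside. Leave it.
Mind the look-alikes: they are no part of the job. What is shaped like the rack_empty but green is not meant.

How it is judged:
By the outcome, as a careful person would: the job done as asked, in the order asked, and still so for the second after the job is handed in, with the robot touching nothing.
It also fails if it takes over 69 s, if anything falls off the work surface, if the arm or the gripper's body presses on something with over 40 N, if the wrist force passes 120 N, or if a joint passes its speed limit or range.

## Working session

There is one attempt and no reset: what is moved stays moved. The work goes in short steps, Python scripts to look and compute and a shell command to move; the robot and the scene stay as the last step left them, time stands still between calls to the robot, and variables do not carry over. Pictures are saved under pics/ and viewed, at most 10 in all, crops included, and the job is handed in when it is done.

```bash
mkdir -p pics; ls; python3 - <<'E'
from bench import monitor, grab_frame
import cv2,numpy as np,pickle
s=monitor.get_state();print(s)
for n in("scene","top"):
    f=grab_frame(n);cv2.imwrite(f"pics/{n}0.png",f["color"]);pickle.dump(f,open(f"pics/{n}0.pkl","wb"));print(n,f["K"],f["T"],[k for k in f])
E
```

```text
pics
{'time': 0.0, 'q': array([-1.23500487e+00,  3.20282411e-01,  1.56567532e+00, -2.66179727e-05,
        1.25741226e+00, -1.99925262e-02]), 'joint_velocities': array([ 0.00022914,  0.00040395, -0.00023632, -0.00035088, -0.00048641,
       -0.00147433]), 'effort': array([-2.36419393e-03, -4.12473750e+01, -2.31973851e+01,  7.23420689e-02,
        4.55966697e-02, -1.54992058e-04]), 'position': array([ 0.20012347, -0.53853046,  0.22712717]), 'orientation': array([-3.09028895e+00, -5.55624048e-01,  4.78001209e-04]), 'force': array([-0.70628095,  0.35737131,  0.41178241]), 'moment': array([-0.00159119,  0.00578356,  0.04034105]), 'finger_force': 0.0, 'opening': 1.0031482204801676}
scene [[483.69313256   0.         318.27374571]
 [  0.         483.69313256 237.6262184 ]
 [  0.           0.           1.        ]] [[-0.65028807  0.37246275 -0.66211549 -0.24221626]
 [-0.75960778 -0.30614906  0.57381946  0.66047779]
 [ 0.01102034  0.87609603  0.48201068  0.71435762]
 [ 0.          0.          0.          1.        ]] ['color', 'K', 'T']
top [[513.03318898   0.         321.64946122]
 [  0.         513.03318898 247.35324595]
 [  0.           0.           1.        ]] [[ 0.01866119  0.99015225 -0.1387454   0.42094431]
 [-0.99967024  0.01602945 -0.02006146 -0.06693633]
 [-0.01763989  0.13907402  0.99012487  1.26747102]
 [ 0.          0.          0.          1.        ]] ['color', 'K', 'T']
```

View pics/scene0.png

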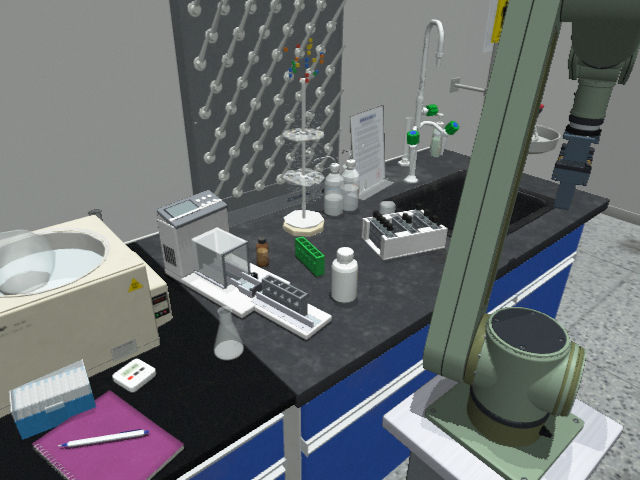

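View pics/top0.png

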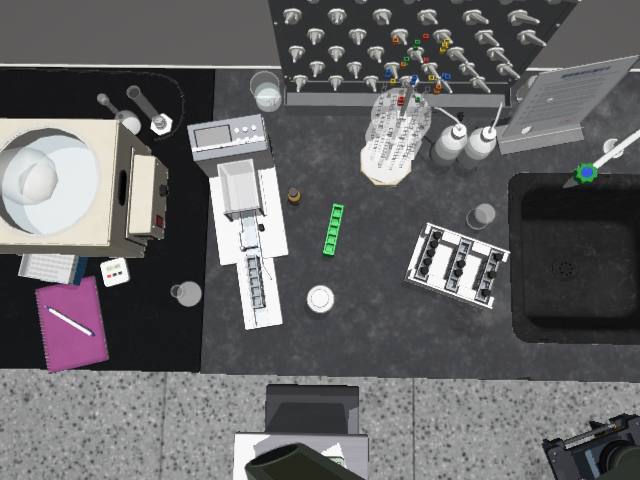

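Scene and top views: the sampler runs from (262,328) to (230,120) in the top view with the empty rack at about (257,285). The tray is around (457,265), the green look-alike at (333,230) and the white bottle at (320,299). Next I'll enlarge the sampler and tray.

```bash
python3 - <<'E'
import cv2,numpy as np
t=cv2.imread("pics/top0.png")
a=cv2.resize(t[215:335,395:515],(600,600),interpolation=cv2.INTER_CUBIC)  #5x
b=cv2.resize(t[180:335,220:300],None,fx=600/155,fy=600/155,interpolation=cv2.INTER_CUBIC)[:, :200+109]
cv2.imwrite("pics/a.png",a)
s=cv2.imread("pics/scene0.png")
c=cv2.resize(s[180:340,170:350],(675,600),interpolation=cv2.INTER_CUBIC)
cv2.imwrite("pics/c.png",c)
b=cv2.resize(t[150:335,200:300],(432,600)[::1],interpolation=cv2.INTER_CUBIC)
o=np.zeros((600,800,3),np.uint8); o[:400,:400]=cv2.resize(a,(400,400));o[:,400:]=cv2.resize(t[150:335,180:303],(400,600),interpolation=cv2.INTER_CUBIC)
cv2.imwrite("pics/ab.png",o)
E
```

```text
(no output)
```

View pics/ab.png

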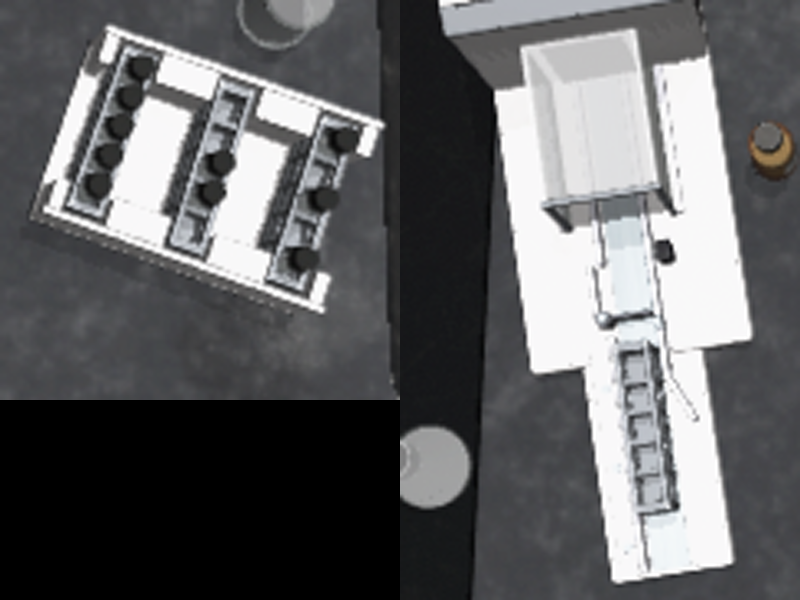

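View pics/c.png

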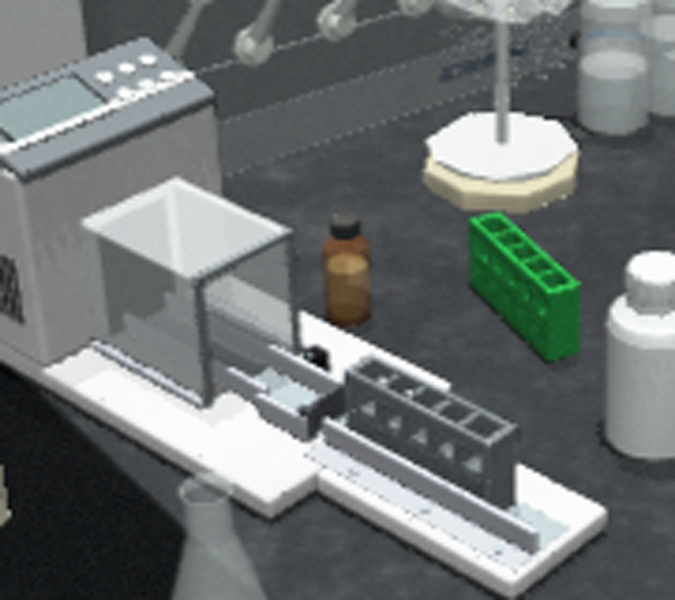

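The enlargements show the five-tube rack in the tray's left slot, with caps in the crop from (142,68) to (97,186). The sampler's gate is at crop (628,320), and the empty rack runs from crop (638,345) to (658,510). The right guide's flare is at (697,418). Next I'll fit poses by casting rays.

```bash
cat > h.py <<'E'
import numpy as np,cv2,pickle
from scipy.spatial.transform import Rotation as R
def ray(uv,K,T):
    uv=np.atleast_2d(uv).astype(float)
    d=np.c_[(uv[:,0]-K[0,2])/K[0,0],-(uv[:,1]-K[1,2])/K[1,1],-np.ones(len(uv))]
    return T[:3,3],d@T[:3,:3].T
def onplane(uv,K,T,z):
    o,d=ray(uv,K,T); return o+d*((z-o[2])/d[:,2])[:,None]
def proj(P,K,T):
    p=(np.atleast_2d(P)-T[:3,3])@T[:3,:3]
    return np.c_[K[0,2]+K[0,0]*p[:,0]/-p[:,2],K[1,2]-K[1,1]*p[:,1]/-p[:,2]]
def tri(rays):
    A=np.zeros((3,3));b=np.zeros(3)
    for o,d in rays:
        d=d.ravel()/np.linalg.norm(d);M=np.eye(3)-np.outer(d,d);A+=M;b+=M@o
    return np.linalg.solve(A,b)
def fit2(m,w):
    m=np.asarray(m,float);w=np.asarray(w,float)[:,:2];mc,wc=m.mean(0),w.mean(0)
    H=(m-mc).T@(w-wc);a=np.arctan2(H[0,1]-H[1,0],H[0,0]+H[1,1])
    Rm=np.array([[np.cos(a),-np.sin(a)],[np.sin(a),np.cos(a)]])
    t=wc-Rm@mc;return a,t,w-(m@Rm.T+t)
def toolT(s):
    T=np.eye(4);T[:3,:3]=R.from_rotvec(s["orientation"]).as_matrix();T[:3,3]=s["position"];return T
E
python3 - <<'E'
from h import *
np.set_printoptions(precision=4,suppress=True)
t=pickle.load(open("pics/top0.pkl","rb"));s=pickle.load(open("pics/scene0.pkl","rb"))
cl=lambda p:np.array(p)/[3.252,3.243]+[180-400/3.252,150]-[.35,.35]
ca=lambda p:np.array(p)/(10/3)+[395,215]-[.35,.35]
cs=lambda p:np.array(p)/3.75+[170,180]-[.35,.35]
C=cl([(613,583),(733,563),(585,365),(707,350),(533,373),(750,338)])
m=np.array([(-194,46),(-194,-46),(-30,46),(-30,-46),(-30,85),(-30,-85)])/1000
for z in(.02,):
    a,tt,res=fit2(m,onplane(C,t["K"],t["T"],z));print("sampler",z,a,tt,res*1000)
S=cs([(605,520),(513,590),(272,513)]) # near-right, near-left, wide-left
ms=m[[1,0,4]]
a2,t2,r2=fit2(ms,onplane(S,s["K"],s["T"],.02));print("scene",a2,t2,r2*1000)
for i,(ut,us) in enumerate(zip(C[[1,0,4]],S)):
    print("tri",tri([ray(ut,t["K"],t["T"]),ray(us,s["K"],s["T"])]))
Rm=lambda a:np.array([[np.cos(a),-np.sin(a)],[np.sin(a),np.cos(a)]])
E_=cl([(622,345),(657,342),(641,512),(676,508)])
e=onplane(E_,t["K"],t["T"],.078)[:,:2];print("empty top corners world",e,"in sampler mm",1000*(e-tt)@Rm(a))
f=onplane(ca([(142,68),(130,97),(120,125),(109,155),(97,186)]),t["K"],t["T"],.098)
print("caps",f);d=f[0]-f[4];print("yaw",np.arctan2(d[1],d[0]),np.linalg.norm(d),f.mean(0))
Tc=ca([(107,27),(383,122),(323,310),(38,212)])
w=onplane(Tc,t["K"],t["T"],.07);print("tray",fit2(np.array([(71,106),(71,-106),(-71,-106),(-71,106)])/1e3,w))
g=proj(np.vstack([f,w]),s["K"],s["T"]);print("scene px caps/tray",g)
E
```

```text
sampler 0.02 0.17058320083218512 [0.5924 0.1274] [[-0.2202 -0.9529]
 [ 0.5206  1.1661]
 [ 0.5253 -1.191 ]
 [-2.1457 -2.3478]
 [ 0.4066 -0.5422]
 [ 0.9134  3.8677]]
scene 0.17759696898357666 [0.585  0.1357] [[ 0.2215  4.196 ]
 [ 2.5318 -2.4247]
 [-2.7533 -1.7713]]
tri [0.4102 0.0518 0.0109]
tri [0.3933 0.1399 0.0145]
tri [0.5492 0.2068 0.0106]
empty top corners world [[0.5643 0.1295]
 [0.5669 0.1043]
 [0.4448 0.1113]
 [0.4481 0.0865]] in sampler mm [[ -27.3825    6.8264]
 [ -29.0974  -18.4334]
 [-148.2351    9.2146]
 [-149.2104  -15.7855]]
caps [[ 0.6177 -0.3087  0.098 ]
 [ 0.5973 -0.3002  0.098 ]
 [ 0.5778 -0.2931  0.098 ]
 [ 0.5569 -0.2854  0.098 ]
 [ 0.5354 -0.277   0.098 ]]
yaw -0.36754099280259694 0.0881685446198992 [ 0.577  -0.2929  0.098 ]
tray (np.float64(-0.32856627396291255), array([ 0.553 , -0.3626]), array([[-0.0029, -0.0049],
       [ 0.0006,  0.0034],
       [ 0.0031,  0.003 ],
       [-0.0008, -0.0014]]))
scene px caps/tray [[376.1413 211.4423]
 [379.2408 214.6084]
 [382.5519 217.6218]
 [386.1283 220.9386]
 [389.8049 224.4891]
 [362.9736 217.7873]
 [421.0896 207.5819]
 [447.1065 226.9058]
 [384.4901 239.4418]]
```

```bash
python3 - <<'E'
from h import *
from bench import grab_frame
np.set_printoptions(precision=4,suppress=True)
t=pickle.load(open("pics/top0.pkl","rb"))
print("whitecap",onplane((320,298),t["K"],t["T"],.131),"green",onplane([(338,206),(329,256)],t["K"],t["T"],.058),"flask base",onplane((189,294),t["K"],t["T"],0.0),"edge",onplane([(250,372),(450,378)],t["K"],t["T"],0))
f=grab_frame("wrist");print(f["K"],f["hand_eye"])
E
python3 -m jog '[[0,0,-1,0,0,0,0],[0,-1,-1,0,0,0.6,0],[0.7,-1,0,0,0,0.6,0],[0.7,-1,0,0,0,0.6,0],[0.7,-1,0,0,0,0.5,0],[0.5,-1,0,0,0,0,0],[0.5,-1,0,0,0,0,0],[0.5,-1,0,0,0,0,0],[0.5,-1,0,0,0,0,0],[0.5,-1,0,0,0,0,0]]'
```

```text
whitecap [[ 0.4673 -0.0424  0.131 ]] green [[ 0.6916 -0.0799  0.058 ]
 [ 0.57   -0.0603  0.058 ]] flask base [[0.4767 0.2849 0.    ]] edge [[ 0.2914  0.1264  0.    ]
 [ 0.2871 -0.355   0.    ]]
[[340.3374   0.     324.3299]
 [  0.     340.3374 241.6987]
 [  0.       0.       1.    ]] [[-0.0005  0.9642  0.2652  0.0741]
 [ 1.      0.0005  0.0001  0.0004]
 [-0.      0.2652 -0.9642 -0.1558]
 [ 0.      0.      0.      1.    ]]
time: 1.4
position: [0.2633, -0.2948, 0.2778]
orientation: [-3.13, -0.269, 0.0]
force: [0.2, 0.3, 0.9]
opening: 1.001
finger_force: 0.0
```

```bash
python3 -m jog '[[0.7,-0.95,0,0,0,0,0],[0.7,-0.95,0,0,0,0,0],[0.7,-0.95,0,0,0,0,0],[0.7,-0.95,0,0,0,0,0],[0.7,-0.95,0,0,0,0,0],[0.7,-0.95,0,0,0,0,0],[0.7,-0.95,0,0,0,0,0],[0.7,-0.95,0,0,0,0,0],[0.7,-0.95,0,0,0,0,0],[0.7,-0.95,0,0,0,0,0],[0.7,-0.95,0,0,0,0,0],[0.7,-0.95,0,0,0,0,0],[0.7,-0.95,0,0,0,0,0],[0.7,-0.95,0,0,0,0,0],[0.7,-0.95,0,0,0,0,0],[0,0,0,0,0,0,0],[0,0,0,0,0,0,0]]'
python3 - <<'E'
from h import *
from bench import grab_frame,monitor
s=monitor.get_state();f=grab_frame("wrist");print(s["position"],s["orientation"])
pickle.dump((s,f),open("pics/w1.pkl","wb"));cv2.imwrite("pics/w1.png",f["color"])
E
```

```text
time: 3.52
position: [0.4604, 0.0996, 0.2776]
orientation: [3.129, 0.27, -0.002]
force: [0.3, 0.2, 0.6]
opening: 1.001
finger_force: 0.0
[0.46043028 0.09957114 0.27763471] [ 3.12927322e+00  2.69665844e-01 -1.82969463e-03]
```

View pics/w1.png

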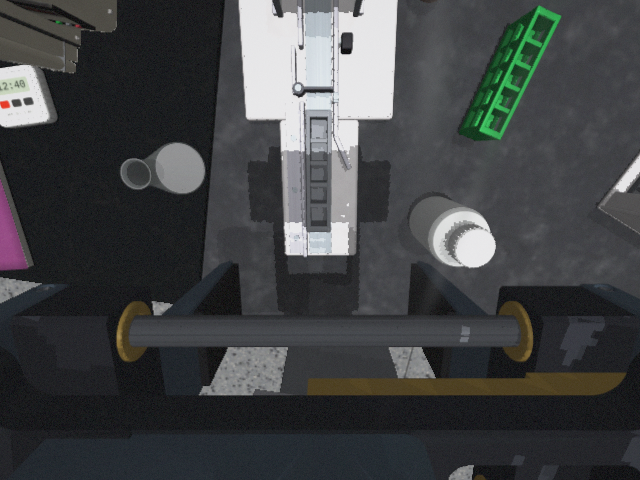

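The wrist view shows the tongue's corners at (285,255) and (356,255), the base step at (245,120) and (393,117), and the gate pin at (298,89). The empty rack's top runs from about (318,112) to (318,229).

```bash
python3 - <<'E'
from h import *
np.set_printoptions(precision=4,suppress=True)
s,f=pickle.load(open("pics/w1.pkl","rb"));im=f["color"];T=toolT(s)@f["hand_eye"];K=f["K"]
g=cv2.cvtColor(im,cv2.COLOR_BGR2GRAY)
# edges of white base: row/col scans (subpixel at half level)
def edges(line,th=120):
    l=line.astype(float);i=np.where(np.diff((l>th).astype(int)))[0];return i+(th-l[i])/(l[i+1]-l[i])
for r in (140,240,247): print(r,edges(g[r,240:420])+240)
for r in (80,105): print(r,edges(g[r,225:420])+225)
for c in (262,375): print("col",c,edges(g[60:200,c])+60)
for c in (296,345): print("col",c,edges(g[180:290,c],110)+180)
print("rack col 318",g[100:122,318],g[218:240,318]);
for r in (126,170,225): print(r,g[r,298:340])
cv2.imwrite("pics/w1c.png",cv2.resize(im[70:270,230:410],(540,600),interpolation=cv2.INTER_CUBIC))
E
```

```text
140 [279.9434 304.96   305.0444 326.9423 327.0556 333.9717 334.0682 357.8475]
240 [284.6143 354.25  ]
247 [284.6923 354.0833]
80 [243.0577 332.08   333.3026 393.7045]
105 [244.473  303.7732 304.2529 392.6884]
col 262 [119.7206]
col 375 [119.0526]
col 296 [255.0727]
col 345 [255.0392]
rack col 318 [229 228 228 229 230 229 229 229 229 201 153 167 173 175 172 175 140  74
  50  72 140 153] [ 97  96  74  58  57  58  56  55  86  97  97  96  95  84 208 204 199 198
 201 201 198 217]
126 [233 228 191 232 233 222 116 108 152 165 168 147  82 129 176 179 177 175
 175 176 177 171 172 172 171 169 153 154 142 100 168 169 161 152 223 119
 219 232 227 167 204 231]
170 [149 143 113 117 149 140 110  79  81  95  99  95  62  79  99  98  97 101
  98  97  97 101  97  99  98  92  75  75  79  92  99  98 102 125 171 169
 167 166 170 167 169 170]
225 [233 233 231 215 144 138 117 109  74  89  95  92  86  55  55  54  55  54
  53  57  55  56  56  56  54  54  56  53  53  87  94  95 122 208 233 233
 233 233 233 233 233 233]
```

View pics/w1c.png

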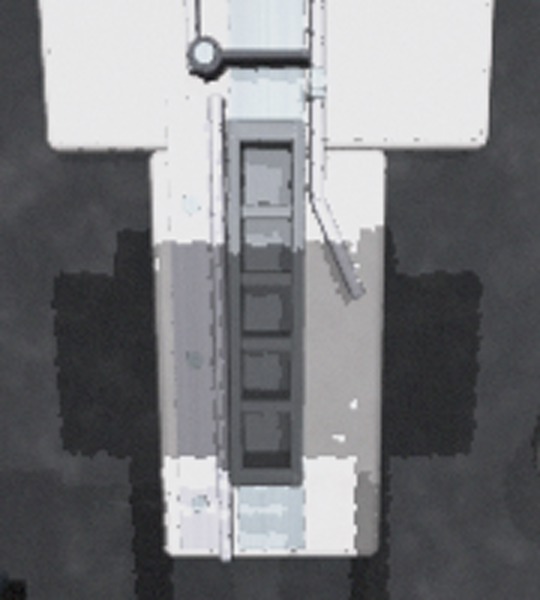

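The enlarged crop shows the rack's top at crop (230,121), (302,121), (230,484) and (302,484), with the gate shut and its pin at (204,56).

```bash
python3 - <<'E'
from h import *
np.set_printoptions(precision=4,suppress=True)
s,f=pickle.load(open("pics/w1.pkl","rb"));T=toolT(s)@f["hand_eye"];K=f["K"]
t=pickle.load(open("pics/top0.pkl","rb"))
m=np.array([(-194,46),(-194,-46),(-30,85),(-30,-85)])/1000
px=np.array([(284.7,255),(356.5,255),(245.2,119.8),(392.5,119)])
for z in(.016,.02): 
    a,tt,r=fit2(m,onplane(px,K,T,z));print(z,a,tt,r*1000)
Rm=np.array([[np.cos(a),-np.sin(a)],[np.sin(a),np.cos(a)]])
e=onplane([(306.3,110),(330.8,110),(306.3,231.2),(330.8,231)],K,T,.078)[:,:2]
print(e,e.mean(0),np.diff(e,axis=0)); print(1000*(e-tt)@Rm)
d=e[0]+e[1]-e[2]-e[3];print("yaw",np.arctan2(d[1],d[0]),np.linalg.norm(d)/2)
# height from two views: rack corners
cl=lambda p:np.array(p)/[3.252,3.243]+[180-400/3.252,150]-[.35,.35]
for p,q in zip([(306.3,110),(330.8,110),(306.3,231.2),(330.8,231)],cl([(622,345),(657,342),(641,512),(676,508)])): print("tri",tri([ray(p,K,T),ray(q,t["K"],t["T"])]))
E
```

```text
0.016 0.17862390052087945 [0.5931 0.1283] [[ 0.0404 -0.0059]
 [-0.5741 -0.4696]
 [ 0.3947  0.5092]
 [ 0.139  -0.0337]]
0.02 0.17862390052087954 [0.5936 0.1284] [[ 0.8917 -0.3001]
 [ 0.1264  0.1083]
 [-0.2377 -0.4369]
 [-0.7804  0.6287]]
[[0.5658 0.1351]
 [0.5699 0.1114]
 [0.4453 0.116 ]
 [0.45   0.0901]] [0.5078 0.1131] [[ 0.0041 -0.0236]
 [-0.1246  0.0045]
 [ 0.0047 -0.0259]]
[[ -26.1007   11.5441]
 [ -26.2721  -12.4326]
 [-148.1028   14.1466]
 [-148.0762  -12.17  ]]
yaw 0.16687263614614817 0.12191154819002094
tri [0.5709 0.1387 0.0224]
tri [0.5741 0.1115 0.0269]
tri [0.4441 0.1143 0.0694]
tri [0.4478 0.0887 0.0666]
```

```bash
python3 -m jog '[[0.97,-0.1,0.7,0,0,0,0],[1,-0.1,1,0,0,0,0],[0,0,1,0,0,0,0],[0,0,1,0,0,0,0],[0,0,1,0,0,0,0],[0,0,1,0,0,0,0],[0,0,1,0,0,0,0],[0,0,1,0,0,0,0],[0,0,1,0,0,0,0],[0,0,0,0,0,0,0],[0,0,0,0,0,0,0.9],[0,0,0,0,0,0,0.9],[0,0,0,0,0,0,0.9],[0,0,0,0,0,0,0.9],[0,0,0,0,0,0,0.9],[0,0,0,0,0,0,0.9]]' 20
```

```text
time: 5.58
position: [0.5086, 0.1134, 0.0604]
orientation: [3.13, 0.27, -0.0]
force: [0.2, -0.5, 0.6]
opening: 0.373
finger_force: 0.0
```

```bash
python3 -m jog '[[0,0,0,0,0,0,0.9],[0,0,0,0,0,0,0.9],[0,0,0,0,0,0,0.9],[0,0,0,0,0,0,0.9]]' 20
```

```text
time: 6.08
position: [0.5086, 0.1134, 0.0604]
orientation: [3.13, 0.27, -0.0]
force: [0.3, 0.5, -0.6]
opening: 0.284
finger_force: 20.0
```

```bash
python3 -m jog '[[0,0,-1,0,0,0,0.9],[0,0,-1,0,0,0,0.9],[0,0,-1,0,0,0,0.9],[0,0,-1,0,0,0,0.9],[0,0,-1,0,0,0,0.9],[-0.62,1,-1,0,0,0,0.9],[-0.62,1,0,0,0,0,0.9],[-0.62,1,0,0,0,0,0.9],[-0.62,1,0,0,0,0,0.9],[-0.62,1,0,0,0,0,0.9],[-0.62,1,0,0,0,0,0.9],[-0.62,1,0,0,0,0,0.9],[-0.62,1,0,0,0,0,0.9],[-0.62,1,0,0,0,0,0.9],[-0.62,1,0,0,0,0,0.9],[0,0.2,0.5,0,0,0,0.9],[0,0,1,0,0,0,0.9],[0,0,1,0,0,0,0.9],[0,0,1,0,0,0,0.9],[0,0,1,0,0,0,0.9]]'; python3 -m jog '[[0,0,1,0,0,0,0.9],[0,0,0.6,0,0,0,0.9],[0,0,0.5,0,0,0,0.9],[0,0,0.1,0,0,0,0.9],[0,0,0,0,0,0,0.9],[0,0,0,0,0,0,0.9]]'
```

```text
time: 8.57
position: [0.3994, -0.1634, 0.0964]
orientation: [-3.129, -0.27, 0.001]
force: [-0.3, -0.4, -2.2]
opening: 0.283
finger_force: 20.0
time: 9.32
position: [0.4, -0.1645, 0.0435]
orientation: [3.129, 0.269, 0.002]
force: [-0.1, -0.3, -1.7]
opening: 0.285
finger_force: 20.0
```

```bash
python3 -m jog '[[0,0,0.1,0,0,0,0.9],[0,0,0.04,0,0,0,0.9],[0,0,0,0,0,0,0.9],[0,0,0,0,0,0,0.6],[0,0,0,0,0,0,0.3],[0,0,0,0,0,0,0.3],[0,0,0,0,0,0,0.3],[0,0,0,0,0,0,0.3],[0,0,-0.3,0,0,0,0.2],[0,0,-1,0,0,0,0],[0,0,-1,0,0,0,0],[0,0,-1,0,0,0,0],[0,0,-1,0,0,0,0]]'
```

```text
time: 10.95
position: [0.3995, -0.1643, 0.1483]
orientation: [3.13, 0.269, 0.001]
force: [0.1, 0.4, -0.2]
opening: 1.0
finger_force: 0.0
```

```bash
python3 -m jog '[[0,0,-1,0,0,0,0],[0,0,-1,0,0,0,0],[0.73,0.88,-0.8,0,0,0,0],[0.73,0.88,-0.8,0,0,0,0],[0.73,0.88,-0.8,0,0,0,0],[0.73,0.88,-0.8,0,0,0,0],[0.73,0.88,0,0,0,0,0],[0.73,0.88,0,0,0,0.95,0],[0,0,0,0,0,0.95,0],[0,0,0,0,0,0.95,0],[0,0,0,0,0,0.95,0],[0,0,0,0,0,0.95,0],[0,0,0,0,0,0.95,0],[0,0,0,0,0,0.95,0],[0,0,0,0,0,0,0],[0,0,0,0,0,0,0]]'
python3 - <<'E'
from h import *
from bench import grab_frame,monitor
s=monitor.get_state();f=grab_frame("wrist");print(s["position"],s["orientation"])
pickle.dump((s,f),open("pics/w2.pkl","wb"));cv2.imwrite("pics/w2.png",f["color"])
t=grab_frame("top")["color"][230:360,290:420]
im=f["color"][:300];o=np.zeros((600,800,3),np.uint8)
o[:375,:800]=cv2.resize(im,(800,375),interpolation=cv2.INTER_CUBIC);o[376:600,:224]=cv2.resize(t,(224,224));cv2.imwrite("pics/w2v.png",o)
E
```

```text
time: 12.95
position: [0.5299, -0.2756, 0.2772]
orientation: [3.091, -0.561, 0.0]
force: [0.4, 0.2, 0.4]
opening: 1.001
finger_force: 0.0
[ 0.52987958 -0.2756039   0.27717097] [ 3.09099573e+00 -5.61122220e-01  2.25099535e-04]
```

View pics/w2v.png

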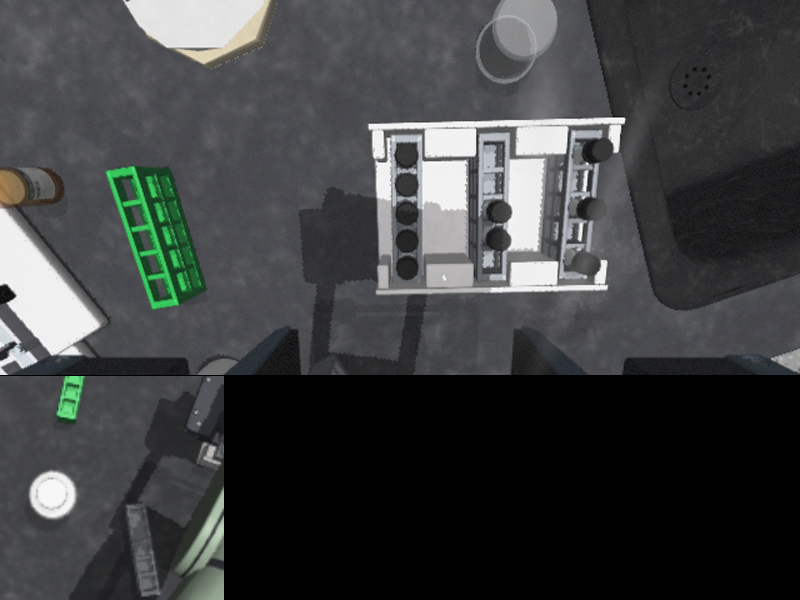

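The empty rack stands upright on the bench (top-view inset, about (143,550)). In the wrist view the five caps run from (406,154) to (407,268), and the rack's body from x≈390 to 423.

```bash
python3 - <<'E'
from h import *
np.set_printoptions(precision=4,suppress=True)
s,f=pickle.load(open("pics/w2.pkl","rb"));im=f["color"];T=toolT(s)@f["hand_eye"];K=f["K"]
t=pickle.load(open("pics/top0.pkl","rb"))
roi=cv2.GaussianBlur(cv2.cvtColor(im,cv2.COLOR_BGR2GRAY),(3,3),0)[100:240,305:350]
c=cv2.HoughCircles(cv2.resize(roi,None,fx=4,fy=4,interpolation=cv2.INTER_CUBIC),cv2.HOUGH_GRADIENT,1,60,param1=80,param2=12,minRadius=32,maxRadius=46)
c=c[0]/4;c=c[np.argsort(c[:,1])];px=c[:,:2]+[305,100];print(px,c[:,2])
ca=lambda p:np.array(p)/(10/3)+[395,215]-[.35,.35]
tp=ca([(142,68),(130,97),(120,125),(109,155),(97,186)])
m=onplane(px,K,T,.098);d=m[0]-m[-1];print(m,m.mean(0),"yaw",np.arctan2(d[1],d[0]),np.linalg.norm(d[:2]),"yaw tool",2*np.arctan2(s["orientation"][1],s["orientation"][0]))
if len(px)==5: print([tri([ray(p,K,T),ray(q,t["K"],t["T"])]) for p,q in zip(px,tp)])
# tray outline corners at top ~.074
w=onplane(np.array([(369,125),(624,119),(607,289),(376,292)])/1.25,K,T,.068);print("tray",w,fit2(np.array([(71,106),(71,-106),(-71,-106),(-71,106)])/1e3,w))
# rack body top edges z=.064
print(onplane(np.array([(389,134),(423,134),(392,284),(423,284)])/1.25,K,T,.064))
E
```

```text
[[329.875 105.375]
 [345.625 116.375]
 [323.375 124.125]
 [343.125 140.625]
 [325.375 147.625]
 [325.625 170.625]
 [324.875 192.875]
 [325.875 214.875]
 [343.625 224.125]] [ 9.65   8.225 11.35  11.35   9.95   9.7    9.625  8.725 11.35 ]
[[ 0.6331 -0.3207  0.098 ]
 [ 0.619  -0.331   0.098 ]
 [ 0.6199 -0.3093  0.098 ]
 [ 0.5995 -0.3216  0.098 ]
 [ 0.5995 -0.3036  0.098 ]
 [ 0.5794 -0.2964  0.098 ]
 [ 0.5595 -0.2881  0.098 ]
 [ 0.5387 -0.2814  0.098 ]
 [ 0.5235 -0.2948  0.098 ]] [ 0.5858 -0.3052  0.098 ] yaw -0.23211895382864395 0.11258716865066426 yaw tool -0.3591576732674838
tray [[ 0.653  -0.2917  0.068 ]
 [ 0.5857 -0.4833  0.068 ]
 [ 0.4541 -0.438   0.068 ]
 [ 0.5233 -0.2462  0.068 ]] (np.float64(-0.339652038367686), array([ 0.554 , -0.3648]), array([[-0.0033, -0.0032],
       [ 0.    ,  0.0051],
       [ 0.0023,  0.0031],
       [ 0.0009, -0.005 ]]))
[[ 0.6416 -0.3042  0.064 ]
 [ 0.6318 -0.33    0.064 ]
 [ 0.5243 -0.2616  0.064 ]
 [ 0.5146 -0.2874  0.064 ]]
```

```bash
python3 -m jog '[[0.7,0.07,0.2,0,0,-0.1,0.35],[0.7,0,1,0,0,0,0.35],[0.7,0,1,0,0,0,0.35],[0,0,1,0,0,0,0.35],[0,0,1,0,0,0,0.35],[0,0,1,0,0,0,0.35],[0,0,1,0,0,0,0.35],[0,0,1,0,0,0,0.35],[0,0,1,0,0,0,0.35],[0,0,1,0,0,0,0.35],[0,0,0,0,0,0,0.35],[0,0,0,0,0,0,0.35]]' 25
```

```text
time: 14.55
position: [0.5796, -0.2961, 0.0474]
orientation: [3.093, -0.55, 0.002]
force: [-0.7, 0.5, 0.7]
opening: 0.649
finger_force: 0.0
```

```bash
python3 -m jog '[[0,0,0,0,0,0,0.9],[0,0,0,0,0,0,0.9],[0,0,0,0,0,0,0.9],[0,0,0,0,0,0,0.9],[0,0,0,0,0,0,0.9],[0,0,0,0,0,0,0.9],[0,0,0,0,0,0,0.9]]' 25
```

```text
time: 15.42
position: [0.5788, -0.2955, 0.0473]
orientation: [3.093, -0.55, 0.001]
force: [-0.8, -0.1, 4.1]
opening: 0.283
finger_force: 25.0
```

```bash
python3 -m jog '[[0,0,-0.6,0,0,0,0.9],[0,0,-1,0,0,0,0.9],[0,0,-1,0,0,0,0.9],[0,0,-1,0,0,0,0.9],[0,0,-1,0,0,0,0.9],[0,0,-1,0,0,0,0.9],[0,0,-1,0,0,0,0.9],[0,0,-0.4,0,0,0,0.9],[-0.3,-0.5,0,0,0,0,0.9],[-0.54,-0.97,0,0,0,0,0.9],[-0.54,-0.97,0,0,0,0,0.9],[-0.54,-0.97,0,0,0,0,0.9],[-0.54,-0.97,0,0,0,0,0.9],[-0.54,-0.97,0,0,0,0,0.9],[-0.54,-0.97,0,0,0,0,0.9],[-0.54,-0.97,0,0,0,0,0.9],[-0.54,-0.97,0,0,0,0,0.9],[-0.54,-0.97,0,0,0,0,0.9],[-0.54,-0.97,0,0,0,0,0.9],[-0.54,-0.97,0,0,0,0,0.9]]'
python3 -m jog '[[-0.54,-0.97,0,0,0,0,0.9],[-0.54,-0.97,0,0,0,0,0.9],[-0.54,-0.97,0,0,0,0,0.9],[-0.2,-0.5,0,0,0,-0.3,0.9],[0,0,0,0,0,-0.9,0.9],[0,0,0,0,0,-0.9,0.9],[0,0,0,0,0,-0.9,0.9],[0,0,0,0,0,-0.9,0.9],[0,0,0,0,0,-0.9,0.9],[0,0,0,0,0,-0.9,0.9],[0,0,0,0,0,-0.9,0.9],[0,0,0,0,0,0,0.9],[0,0,0,0,0,0,0.9],[0,0,0,0,0,0,0.9]]'
python3 - <<'E'
from h import *
from bench import monitor,grab_frame
s=monitor.get_state();a=.1786;c,n=np.cos(a),np.sin(a);M=np.array([[c,-n],[n,c]])
print(s["position"],(s["position"][:2]-[.5935,.1284])@M*1000,R.from_rotvec(s["orientation"]).as_matrix()[:,0])
f=grab_frame("wrist");pickle.dump((s,f),open("pics/w3.pkl","wb"));cv2.imwrite("pics/w3.png",f["color"])
E
```

```text
time: 17.92
position: [0.5267, 0.0219, 0.2205]
orientation: [3.093, -0.55, -0.005]
force: [0.9, 0.2, -1.8]
opening: 0.287
finger_force: 25.0
time: 19.68
position: [0.5151, 0.116, 0.2218]
orientation: [3.129, 0.275, -0.0]
force: [-0.4, 0.4, -2.3]
opening: 0.283
finger_force: 25.0
[0.51512642 0.11602433 0.22182785] [-79.32547969   1.7444108 ] [ 9.84662449e-01  1.74470155e-01 -1.63113931e-04]
```

View pics/w3.png

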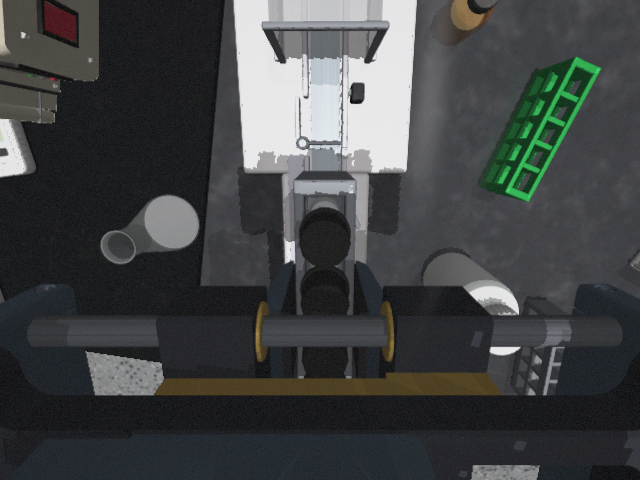

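The wrist view shows the held rack upright with its front top edge at (294..355,181). The gate is shut at (302..340,143), and the base corners are at (245,171) and (408,172).

```bash
python3 - <<'E'
from h import *
np.set_printoptions(precision=2,suppress=True)
s,f=pickle.load(open("pics/w3.pkl","rb"));T=toolT(s)@f["hand_eye"];K=f["K"]
a=.1786;c,n=np.cos(a),np.sin(a);M=np.array([[c,-n],[n,c]])
L=lambda p,z:(onplane(p,K,T,z)[:,:2]-[.5935,.1284])@M*1000
g=cv2.cvtColor(f["color"],cv2.COLOR_BGR2GRAY)
print("base",L([(245,171),(408,172)],.02));print("pin",L([(302.5,143)],.045))
print("rackfront",L([(295,181),(355.5,181)],.2385))
for r in(90,110,130): print(r,g[r,292:352])
print(g[183,288:362])
E
```

```text
base [[-27.63  82.79]
 [-29.28 -85.32]]
pin [[-0.48 21.4 ]]
rackfront [[-17.92  12.88]
 [-18.01 -11.58]]
90 [232 232 232 232 232 231 232 232 233 231 225 219 232 232 230 201 125 231
 229 222 220 222 221 222 220 222 222 223 224 221 222 226 225 225 225 227
 227 226 224 225 224 223 226 225 224 223 217 193 230 221 111 215 231 232
 228 213 224 184 151  72]
110 [233 232 226 208 232 233 222  97 180 231 233 232 232 233 232 232 233 231
 231 225 224 223 221 221 223 222 225 224 225 225 226 227 226 225 227 229
 229 228 226 228 226 225 230 228 226 226 219 193 224 171  85 161 232 232
 227 208 232 232 233 232]
130 [233 233 229 202 227 233 229 182 126 232 233 232 232 233 232 232 232 233
 228 205 226 224 223 223 226 224 226 225 227 228 227 229 229 229 229 231
 230 229 229 229 226 227 230 230 229 228 224 216 221  98 141 222 233 232
 220 198 233 233 232 231]
[139 145 145 146 141 118 140 161 165 165 165 167 169 172 172 172 172 172
 173 174 174 173 173 176 174 174 173 173 173 175 174 173 174 176 175 176
 173 176 173 174 173 175 174 174 175 174 170 177 174 173 174 174 173 176
 174 172 173 174 174 172 171 168 168 165 168 175 156 132 135 165 163 164
 165 164]
```

```bash
python3 -m jog '[[0,0.05,0.4,0,0,-0.04,0.9],[0,0,1,0,0,0,0.9],[0,0,1,0,0,0,0.9],[0,0,1,0,0,0,0.9],[0,0,0.8,0,0,0,0.9],[0,0,0.6,0,0,0,0.9],[0,0,0.4,0,0,0,0.9],[0,0,0,0,0,0,0.9],[0,0,0,0,0,0,0.9]]'
python3 -m jog '[[0,0,0.4,0,0,0,0.9],[0,0,0.3,0,0,0,0.9],[0,0,0.2,0,0,0,0.9],[0,0,0.1,0,0,0,0.9],[0,0,0.1,0,0,0,0.9],[0,0,0,0,0,0,0.9],[0,0,0,0,0,0,0.9]]'
```

```text
time: 20.85
position: [0.516, 0.1149, 0.0925]
orientation: [-3.129, -0.281, -0.002]
force: [-0.1, -0.5, -2.6]
opening: 0.286
finger_force: 25.0
time: 21.72
position: [0.5156, 0.1149, 0.0646]
orientation: [3.129, 0.281, 0.001]
force: [-0.5, -0.8, -2.3]
opening: 0.282
finger_force: 25.0
```

```bash
python3 -m jog '[[0,0,0.05,0,0,0,0.9],[0,0,0.05,0,0,0,0.9],[0,0,0.02,0,0,0,0.9],[0,0,0,0,0,0,0.9],[0,0,0,0,0,0,0.9]]'
python3 -m jog '[[0,0,0.02,0,0,0,0.9],[0,0,0.02,0,0,0,0.9],[0,0,0,0,0,0,0.9],[0,0,0,0,0,0,0.9]]'
```

```text
time: 22.35
position: [0.5154, 0.1148, 0.0614]
orientation: [3.129, 0.281, 0.0]
force: [1.2, 0.6, -2.8]
opening: 0.285
finger_force: 25.0
time: 22.85
position: [0.5155, 0.1149, 0.0613]
orientation: [3.129, 0.281, 0.001]
force: [-2.1, 0.6, 5.7]
opening: 0.283
finger_force: 25.0
```

```bash
python3 -m jog '[[0,0,0,0,0,0,0.6],[0,0,0,0,0,0,0.4],[0,0,0,0,0,0,0.4],[0,0,0,0,0,0,0.4],[0,0,-0.3,0,0,0,0.4],[0,0,-1,0,0,0,0.4],[0,0,-1,0,0,0,0.4],[0,0,-1,0,0,0,0.4],[0,0,-1,0,0,0,0.4],[-0.7,0,-1,0,0,0,0.4],[-0.7,0,-1,0,0,0,0.4],[-0.72,0,0,0,0,0,0.4],[-1,0,0,0,0,0,0.4],[0,0,0,0,0,0,0.4],[0,0,0,0,0,0,0.4]]'
python3 - <<'E'
from h import *
from bench import monitor,grab_frame
s=monitor.get_state();a=.1786;c,n=np.cos(a),np.sin(a);M=np.array([[c,-n],[n,c]])
print(s["position"],(s["position"][:2]-[.5935,.1284])@M*1000)
f=grab_frame("wrist");pickle.dump((s,f),open("pics/w4.pkl","wb"));cv2.imwrite("pics/w4.png",cv2.resize(f["color"][60:310,200:440],(576,600),interpolation=cv2.INTER_CUBIC))
E
```

```text
time: 24.72
position: [0.4389, 0.101, 0.2175]
orientation: [3.129, 0.281, 0.0]
force: [0.2, 0.5, -0.0]
opening: 0.6
finger_force: 0.0
[0.43894799 0.10101258 0.21754707] [-156.95903563    0.50469549]
```

View pics/w4.png

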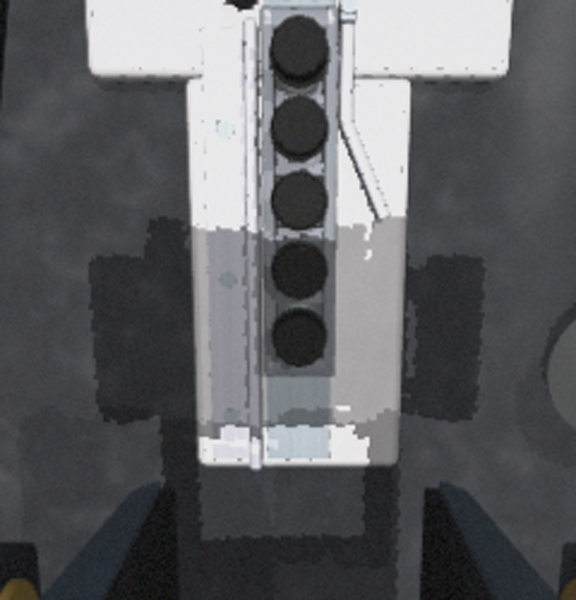

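The rack stands straight in the lane. Its rear top edge is at crop (263..335,377) and the tongue end at (199..398,466).

```bash
python3 - <<'E'
from h import *
np.set_printoptions(precision=2,suppress=True)
s,f=pickle.load(open("pics/w4.pkl","rb"));T=toolT(s)@f["hand_eye"];K=f["K"]
a=.1786;c,n=np.cos(a),np.sin(a);M=np.array([[c,-n],[n,c]])
L=lambda p,z:(onplane(np.array(p)/2.4+[199.7,59.7],K,T,z)[:,:2]-[.5935,.1284])@M*1000
print("rear",L([(263,377),(335,377)],.078),"tongue",L([(199,466),(398,466)],.02),"step",L([(90,76),(508,77)],.02),"caps",L([(299,48),(299,338)],.112))
E
```

```text
rear [[-141.19   13.26]
 [-141.19  -13.21]] tongue [[-193.64   45.34]
 [-193.66  -44.83]] step [[-30.2   83.63]
 [-30.59 -83.65]] caps [[ -36.3     0.01]
 [-121.73    0.02]]
```

```bash
python3 -m jog '[[0.52,0.02,0.5,0,0,0,0.4],[0.52,0,0.5,0,0,0,0.4],[0,0,1,0,0,0,0.4],[0,0,1,0,0,0,0.4],[0,0,1,0,0,0,0.4],[0,0,1,0,0,0,0.4],[0,0,0.6,0,0,0,0.4],[0,0,0.38,0,0,0,0.4],[0,0,0,0,0,0,0.4],[0,0,0,0,0,0,0.9],[0,0,0,0,0,0,0.9],[0,0,0,0,0,0,0.9],[0,0,0,0,0,0,0.9],[0,0,0,0,0,0,0.9],[0,0,0,0,0,0,0.9]]' 25
python3 -m jog '[[0,0,0,0,0,0,0.9],[0.2,0,0,0,0,0,0.9],[0.3,0,0,0,0,0,0.9],[0.3,0,0,0,0,0,0.9],[0,0,0,0,0,0,0.9]]'
python3 - <<'E'
from h import *
from bench import monitor
s=monitor.get_state();a=.1786;c,n=np.cos(a),np.sin(a);M=np.array([[c,-n],[n,c]])
print(s["position"],(s["position"][:2]-[.5935,.1284])@M*1000)
E
```

```text
time: 26.65
position: [0.4646, 0.1052, 0.0689]
orientation: [-3.129, -0.281, -0.001]
force: [-1.4, 1.1, 5.0]
opening: 0.285
finger_force: 25.0
time: 27.28
position: [0.4813, 0.1081, 0.0687]
orientation: [3.128, 0.281, -0.01]
force: [-6.5, -1.4, 12.2]
opening: 0.287
finger_force: 25.0
[0.48132138 0.10806892 0.06874463] [-1.14006094e+02 -7.89180840e-02]
```

```bash
python3 -m jog '[[0.3,0,-0.04,0,0,0,0.9],[0.4,0,0,0,0,0,0.9],[0.4,0,0,0,0,0,0.9],[0.4,0,0,0,0,0,0.9],[0.4,0,0,0,0,0,0.9],[0,0,0,0,0,0,0.9]]'
python3 - <<'E'
from h import *
from bench import monitor
s=monitor.get_state();a=.1786;c,n=np.cos(a),np.sin(a);M=np.array([[c,-n],[n,c]])
print(s["position"],(s["position"][:2]-[.5935,.1284])@M*1000,s["force"])
E
```

```text
time: 28.02
position: [0.5323, 0.1172, 0.0691]
orientation: [3.129, 0.281, 0.003]
force: [1.5, -0.9, -1.9]
opening: 0.283
finger_force: 25.0
[0.53227414 0.11720391 0.06905198] [-62.24097429  -0.14110085] [ 1.51951889 -0.86261004 -1.92175635]
```

```bash
python3 -m jog '[[0.2,0,0.025,0,0,0,0.9],[0.4,0,0,0,0,0,0.9],[0.4,0,0,0,0,0,0.9],[0.4,0,0,0,0,0,0.9],[0.4,0,0,0,0,0,0.9],[0.4,0,0,0,0,0,0.9],[0.4,0,0,0,0,0,0.9],[0.4,0,0,0,0,0,0.9],[0.4,0,0,0,0,0,0.9],[0,0,0,0,0,0,0.9],[0,0,0,0,0,0,0.9]]'
python3 - <<'E'
from h import *
from bench import monitor
s=monitor.get_state();a=.1786;c,n=np.cos(a),np.sin(a);M=np.array([[c,-n],[n,c]])
print(s["position"],(s["position"][:2]-[.5935,.1284])@M*1000,s["force"])
E
```

```text
time: 29.4
position: [0.6155, 0.1323, 0.0689]
orientation: [3.129, 0.281, 0.004]
force: [1.3, -0.1, -0.9]
opening: 0.285
finger_force: 25.0
[0.61548963 0.1323318  0.06886222] [22.33834095 -0.03724398] [ 1.29182567 -0.05700857 -0.94583825]
```

```bash
python3 -m jog '[[0.4,0,0,0,0,0,0.9],[0.4,0,0,0,0,0,0.9],[0.4,0,0,0,0,0,0.9],[0,0,0,0,0,0,0.9],[0,0,0,0,0,0,0.9]]'
python3 - <<'E'
from h import *
from bench import monitor,grab_frame
s=monitor.get_state();a=.1786;c,n=np.cos(a),np.sin(a);M=np.array([[c,-n],[n,c]])
print(s["position"],(s["position"][:2]-[.5935,.1284])@M*1000,s["force"])
E
```

```text
time: 30.02
position: [0.6445, 0.1379, 0.0688]
orientation: [-3.129, -0.281, -0.002]
force: [0.7, -0.0, -0.7]
opening: 0.284
finger_force: 25.0
[0.64454362 0.13791506 0.06881259] [51.92206131  0.29570123] [ 0.74142611 -0.00490213 -0.72369006]
```

```bash
python3 -m jog '[[0,0,0,0,0,0,0.7],[0,0,0,0,0,0,0.5],[0,0,0,0,0,0,0.5],[0,0,0,0,0,0,0.5],[0,0,-0.3,0,0,0,0.5],[0,0,-1,0,0,0,0.5],[0,0,-1,0,0,0,0.5],[0,0,-1,0,0,0,0.5],[0,0,-1,0,0,0,0.5],[-0.5,0,-1,0,0,0,0.5],[-1,0,-1,0,0,0,0.5],[-1,0,0,0,0,0,0.5],[-1,0,0,0,0,0,0.5],[-1,0,0,0,0,0,0.5],[0,0,0,0,0,0,0.5],[0,0,0,0,0,0,0.5]]'
python3 - <<'E'
from h import *
from bench import monitor,grab_frame
s=monitor.get_state()
f=grab_frame("wrist");t=grab_frame("top");pickle.dump((s,f),open("pics/w5.pkl","wb"))
o=np.zeros((600,800,3),np.uint8)
o[:,:480]=cv2.resize(f["color"][40:290,220:420],(480,600),interpolation=cv2.INTER_CUBIC)
o[:240,480:]=cv2.resize(t["color"][170:370,250:516],(320,240));cv2.imwrite("pics/fin.png",o)
E
```

```text
time: 32.02
position: [0.5341, 0.1177, 0.2269]
orientation: [-3.129, -0.281, -0.003]
force: [0.3, 0.2, -0.2]
opening: 0.5
finger_force: 0.0
```

View pics/fin.png

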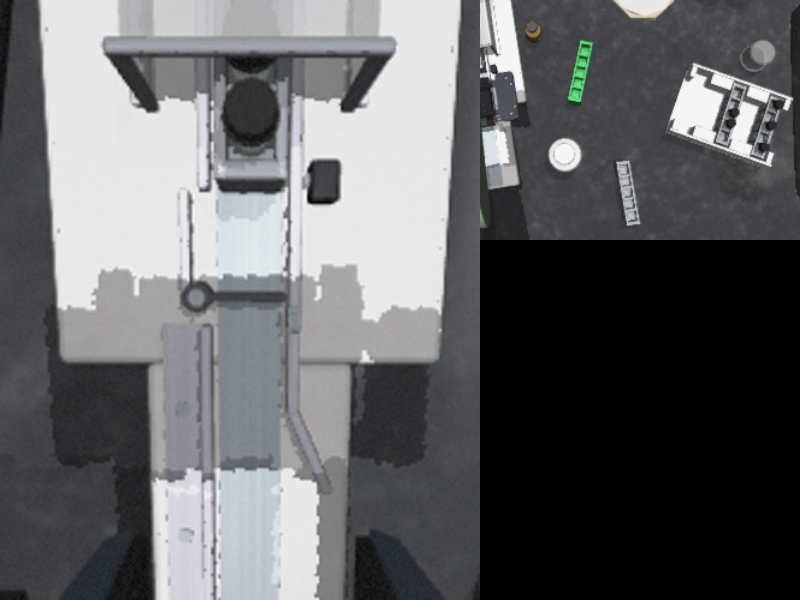

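The gate leaf is shut straight across the lane at (197..287,296). The rack's rear face is at y≈190, well past the gate, and everything else stands where it was. I'll hand in.

```bash
python3 -c "
from bench import job
print(job.close_job())"
```

```text
the job is handed in; nothing more can be done
None
```

The job is handed in: the empty rack stands upright on the bare bench, and the five-tube rack is in the sampler with its rear end about 42 mm past the gate line, the gate shut behind it and the gripper clear, after about 32 s of the 69 s allowed.

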